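# Release and slide off the air-filter box lid

## Task

Open the air-filter box for inspection: press the red snap tab all the way down so that its catch bar lets go, then push the grey lid with the yellow rib off the box, until the filter opening is fully uncovered and the lid lies flat on the stand's rubber shelf. Only press and push: do not lift or tip the lid, and leave the bottle, the socket and the wrench where they are.

Things in the scene. Friction and masses are not known exactly. Their poses are not given: they have to be found in the camera images.
- stand: Fixed blue stand, 320 (x) by 150 mm (y), any yaw; origin at the centre of its underside on the work surface. -x half: black filter box, open top, x -160 to -18 mm. +x half: black rubber shelf. Rails 75 mm high run the whole length and carry the lid straight along +x; side guides (inner faces y = +-62 mm, top at 81 mm) keep it on line; low end stops at x = -154 and +154 mm.
- lid: Loose grey lid, 130 (x) by 120 (y) by 14 mm, about 0.25 kg; origin at the centre of its underside, axes parallel to the stand's. It starts on the box, centre about 84 mm to -x of the stand's centre, underside 75 mm up. It slides to the stand's +x once the catch bar is down; the box is uncovered when its centre is 42 mm to +x of the stand's; at the end stop it is at 89 mm.
- lid_rib (a point): Centre of the yellow rib on top of the lid: 12 mm thick along x, 70 mm long along y, 17 mm high; the point is above the lid's origin, 22 mm above the lid's underside (8 mm above the lid's top face, 9 mm below the rib's top). Push on its face that looks to the stand's -x.
- tab_pad (a point): Centre of the top face of the red snap tab, a pad of 34 mm (x) by 36 mm (y) beside the track, at x = -11 mm, y = -95 mm in the stand's frame, top 105 mm above the work surface when it is fully up. It is pressed straight down.
- tab (a joint): How far the tab is pressed down, in m: 0 fully up, 0.010 down on its stop. It resists with about 5 N and stays where it is left (no return spring). A red catch bar across the track, in front of the lid, moves with it: 7 mm above the rails when up, it sinks below them in the last 3 mm of the press.
- additive_mid (a point): Middle of a white bottle with yellow cap, 52 mm in diameter, 115 mm tall, loose, standing near the stand. Leave alone.
- socket_mid (a point): Middle of a steel socket (tube), 32 mm in diameter, 38 mm tall, loose, standing near the stand. Leave alone.
- wrench: Loose steel wrench 170 mm long lying flat along its x near the stand, less than 15 mm high; origin at its underside. Leave alone.
Not all that is in view belongs to the job. Several things have the shape of the lid; the one meant has the colours described above.

How it is judged:
On the way, in this order (a step that is already met when the one before it is completed fails the run):
1. the tab is pressed down, the lid still on its seat (value of joint tab above 0.0085 m and x of lid in the frame of stand below -0.07 m), for 0.1 s.
2. the lid is off the box, on the shelf (x of lid in the frame of stand above 0.042 m and z of lid in the frame of stand above 0.07 m), for 0.1 s.
At the end, for the whole second after the job is handed in: The lid lies flat (0.04 rad) and still over the rubber shelf, its centre 42 to 93 mm to +x of the stand's centre and within 6 mm of the track's middle line, its underside at 72 to 79 mm; the tab is still down (over 7 mm); bottle, socket and wrench within 20 mm of their starts (x of lid in the frame of stand between 0.042 and 0.093 m and y of lid in the frame of stand between -0.006 and 0.006 m and z of lid in the frame of stand between 0.072 and 0.079 m and angle between lid's own z axis and vertical below 0.04 rad and linear speed of lid below 0.01 m/s and value of joint tab above 0.007 m and distance of each of additive_mid, socket_mid, wrench from where it was at the start of the episode below 0.02 m); the robot touches nothing.
It fails at once if the lid is lifted more than 12 mm off its rails (z of lid in the frame of stand above 0.087 m).
It fails at once if the lid is tipped by more than 0.2 rad (angle between lid's own z axis and vertical above 0.2 rad).
It fails at once if the lid leaves its seat before the tab is down (value of joint tab below 0.005 m and x of lid in the frame of stand above -0.07 m).
It fails at once if the bottle, socket or wrench is shifted by more than 20 mm (distance of any of additive_mid, socket_mid, wrench from where it was at the start of the episode above 0.02 m).
It also fails if it takes over 40 s, if anything falls off the work surface, if the arm or the gripper's body presses on something with over 40 N, if the wrist force passes 120 N, or if a joint passes its speed limit or range.

## Robot

A 6-joint arm with a two-finger parallel gripper is mounted at the origin on the work surface. World frame = base frame: x ahead of the robot, y to its left, z up, the work surface at z = 0. Lengths are in m, angles in rad, forces in N, time in s.
With the tool pointing down it reaches from about 0.35 to 1 m from the base axis. Payload 7.1 kg.
Tool frame: the origin (TCP) lies at the very end of the fingers, on their centre line; the grasp point (between the pads) lies 19 mm behind it (ctrl.hold_point_z is the distance from the TCP to the grasp point, in m); z points along the fingers, x is the direction in which the jaws open and shut, and the axes are right-handed (so a half turn about z gives the same grasp; the last joint's range is limited). The gripper opens to 85 mm and grips with 20 to 120 N. Pads are 22 mm wide; open, the fingers measure 114 mm over their backs; the gripper's body (76 mm by 85 mm) begins 54 mm behind the grasp point. The pads swing forward as they close: fully open they stand 13 mm farther back than shut.
Start: joints at [1.198, 0.423, 1.63, -0, 1.089, -0.019], TCP at [0.217, 0.586, 0.231] pointing down, gripper open.
Joint ranges: [-3, 3], [-0.9, 2.11], [0.09, 2.58], [-1.31, 4.45], [0.11, 2.69], [-2.54, 2.54]. Speed limits (rad/s): [2.39, 2.39, 3.01, 3.14, 3.14, 3.14].

## Interface

Orientations are given as a rotation vector (axis times angle).
In Python, from rig import telemetry, get_image, camera_params, job, ctrl gives the robot as it stands.
- The arm moves only by the shell command python3 -m inch 'ROWS' [FORCE]. ROWS is JSON, a list of rows, each a list of 5 numbers: the closure, from 0 (fully open) to 1 (shut), then the shift along the tool's x, y, z in m, then the turn about the tool's z in rad. In form: [[grip, dx, dy, dz, turn], ...]. A call has 1 to 20 rows; each row is the pose to reach, as a shift and turn from the pose commanded when the call began, along the tool's axes at that moment; what a row does not reach only later rows make up. A row lasts 1/8 s, in which the tool goes at most 62.5 mm and 10.7 degrees, less where a joint would pass 70% of its speed; a pose out of reach is approached as far as the arm can. A call with a gripper value outside its range is refused whole. The fingers move at their own pace and stop on an object; FORCE is the grip in N (left out, the last holds). Time passes only in rows, so rows that repeat a pose let the fingers close. It gives the time, the measured TCP pose, the force and the opening at its end, in the units of the state.
- telemetry.sense(): the state, without advancing time (a new reading comes with each control period).
- get_image(name): name is "scene" or "top"; returns (picture, depth): 480x640x3 uint8, red, green, blue; 480x640 float32, m along the optical axis (not along the pixel's ray), 0 where there is no reading.
- camera_params(name): a dict with "fx", "fy", "cx", "cy" (pixels), "k1" (the pictures are not rectified: a ray, as slopes to the right and down, at radius r is drawn at 1 + k1 r^2 times it, then the intrinsics apply), "R" (3x3) and "t" (3): a world point X has camera coordinates R X + t. Camera axes: x right, y down, z forward; pixel columns grow to the right and rows downward; lengths in m; the calibration is good to about 2 mm. A picture is of the moment at which its call begins. camera_params takes no time and is no camera call.
- job.finish_job(): hands the job in, once; it reports no verdict.
The state is a dict: "time": time; "qpos": joint angles; "joint_vel": joint speeds; "joint_torque": joint torques, N m; "ee_pos": TCP position; "orientation": TCP orientation; "contact_force": force on the tool from outside, world axes, zero at the start; "moment": the same for the moment, N m; "width": opening from 0.0 (shut) to 1.0 (fully open).
Only numpy, scipy, OpenCV 4.12 (cv2) and the standard library are available. Lean on these libraries where they do the work, as an engineer would, in place of code of your own. Each camera call takes 0.05 s, during which the arm holds its last target.

## Working session

There is one attempt and no reset: what is moved stays moved. The work goes in short steps, Python scripts to look and compute and a shell command to move; the robot and the scene stay as the last step left them, time stands still between calls to the robot, and variables do not carry over. Pictures are saved under pics/ and viewed, and the job is handed in when it is done.

```bash
mkdir -p pics; ls
python3 - <<'E'
from rig import telemetry,get_image,camera_params
import cv2,numpy as np
for n in("scene","top"):
    im,d=get_image(n); cv2.imwrite(f"pics/{n}0.png",im[:,:,::-1]); np.savez(f"{n}0.npz",im=im,d=d)
    p=camera_params(n); print(n,{k:np.round(v,3).tolist() for k,v in p.items()})
s=telemetry.sense();print({k:np.round(v,3).tolist() for k,v in s.items()})
E
```

```text
pics
scene {'fx': 434.972, 'fy': 434.972, 'cx': 319.681, 'cy': 234.523, 'k1': -0.072, 'R': [[-0.899, 0.438, -0.013], [0.361, 0.725, -0.587], [-0.248, -0.532, -0.81]], 't': [0.464, -0.153, 0.969]}
top {'fx': 558.345, 'fy': 558.345, 'cx': 315.845, 'cy': 243.231, 'k1': 0.018, 'R': [[0.021, -1.0, -0.005], [-0.993, -0.02, -0.117], [0.117, 0.008, -0.993]], 't': [0.038, 0.546, 1.006]}
{'time': 0.1, 'qpos': [1.198, 0.424, 1.631, -0.0, 1.089, -0.019], 'joint_vel': [-0.001, -0.002, -0.005, 0.001, -0.002, 0.0], 'joint_torque': [-0.001, -55.842, -28.244, -0.0, 0.003, 0.0], 'ee_pos': [0.216, 0.586, 0.231], 'orientation': [2.577, 1.795, -0.002], 'contact_force': [-0.458, -0.025, -0.632], 'moment': [0.042, -0.015, -0.046], 'width': 1.0}
```

View pics/scene0.png

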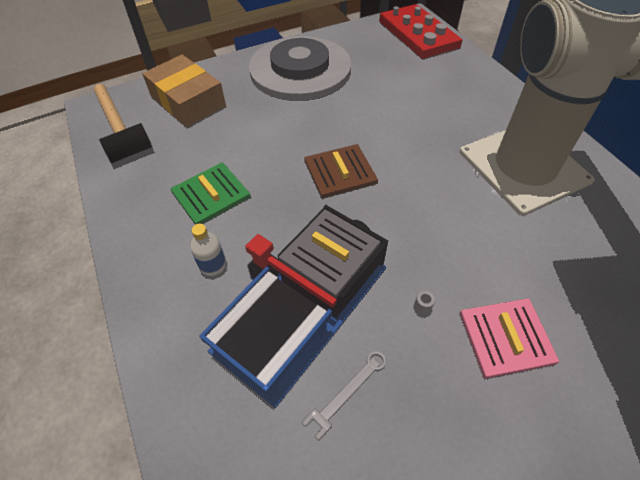

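View pics/top0.png

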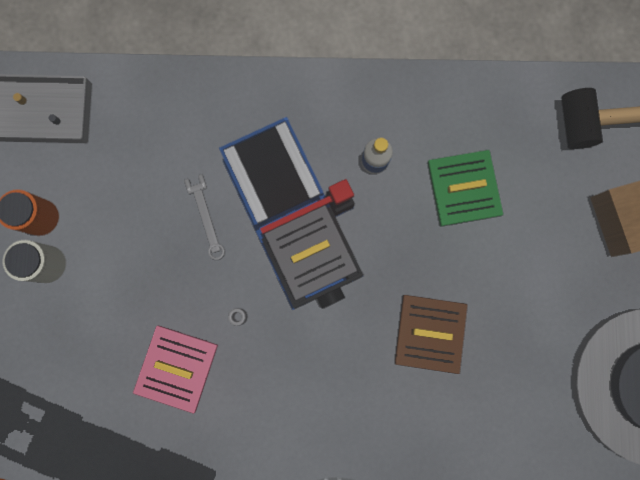

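The grey lid with the yellow rib is at top (310,251) and scene (330,250). Three other plates have the same shape: green at top (467,186) / scene (210,190), brown at (432,335) / (340,168), and pink at (175,369) / (508,338). I choose the grey one, on the blue stand beside the red tab at top (341,192). The bottle is at top (378,150), the socket at (238,317) and the wrench runs from (197,185) to (216,252). Next come a close crop and the measurements.

```bash
cat > h.py <<'E'
import numpy as np,cv2
from rig import camera_params
def ray(n,uv):
    p=camera_params(n);K=np.array([[p['fx'],0,p['cx']],[0,p['fy'],p['cy']],[0,0,1]]);
    q=cv2.undistortPoints(np.float64(uv).reshape(-1,1,2),K,np.array([p['k1'],0,0,0.]))[:,0]
    R=np.array(p['R']);t=np.array(p['t']);return -R.T@t,np.c_[q,np.ones(len(q))]@R
def plane(n,uv,z):
    o,d=ray(n,uv);return o+d*((z-o[2])/d[:,2])[:,None]
def depthpts(n,uv,D):
    o,d=ray(n,uv);uv=np.int32(np.round(uv)).reshape(-1,2);return o+d*D[uv[:,1],uv[:,0]][:,None]
def comps(m,amin=15):
    k,l,s,c=cv2.connectedComponentsWithStats(m.astype(np.uint8));return [(l==i,s[i],c[i]) for i in range(1,k) if s[i,4]>=amin]
def hsv(im): return cv2.cvtColor(im,cv2.COLOR_RGB2HSV).astype(int)
E
python3 - <<'E'
from h import *
for n in("top","scene"):
    f=np.load(n+"0.npz");im,D=f['im'],f['d'];H=hsv(im)
    c=(slice(100,330),slice(200,410)) if n=="top" else (slice(200,420),slice(180,400))
    cv2.imwrite(f"pics/crop_{n}.png",cv2.resize(im[c][:,:,::-1],None,fx=2.5,fy=2.5,interpolation=cv2.INTER_CUBIC))
    roi=np.zeros(D.shape,bool);roi[c]=1
    Y=roi&(abs(H[...,0]-23)<7)&(H[...,1]>140)&(H[...,2]>120)
    Rd=roi&((H[...,0]<8)|(H[...,0]>172))&(H[...,1]>150)&(H[...,2]>60)
    for nm,m in(("yel",Y),("red",Rd)):
        for mm,s,ce in comps(m):
            v,u=np.nonzero(mm);P=depthpts(n,np.c_[u,v],D)
            print(n,nm,s,ce.round(1),"depth mean",P.mean(0).round(4),"zpct",np.percentile(P[:,2],[5,50,95]).round(3), cv2.minAreaRect(np.float32(P[:,:2]*1000)))
            if nm=="red":
                top=P[:,2]>0.098; 
                if top.sum()>20: print("   pad top",top.sum(),cv2.minAreaRect(np.float32(P[top][:,:2]*1000)),P[top].mean(0).round(4), "z",np.median(P[top][:,2]))
E
```

```text
top yel [375 139  12  12 113] [380.8 144.1] depth mean [ 0.709  -0.0608  0.1231] zpct [0.112 0.115 0.118] ((574.2156982421875, -7.764976501464844), (20.332149505615234, 315.7944641113281), 68.49958038330078)
top yel [292 241  37  21 227] [310. 251.] depth mean [0.5221 0.0577 0.1102] zpct [0.104 0.106 0.109] ((483.84393310546875, 36.16259765625), (100.95075225830078, 66.45614624023438), 29.101346969604492)
top red [330 180  23  22 316] [340.9 190.9] depth mean [0.6293 0.0062 0.1047] zpct [0.102 0.105 0.107] ((629.1638793945312, 6.270978927612305), (31.2812442779541, 32.61448287963867), 25.894968032836914)
   pad top 316 ((629.1638793945312, 6.270978927612305), (31.2812442779541, 32.61448287963867), 25.894968032836914) [0.6293 0.0062 0.1047] z 0.1047079782796444
top red [261 197  70  36 345] [295.9 214.3] depth mean [0.5893 0.0844 0.0875] zpct [0.079 0.082 0.085] ((533.1097412109375, 41.22595977783203), (174.99990844726562, 131.77105712890625), 37.281803131103516)
scene yel [192 223  14  13 129] [198.3 229.2] depth mean [ 0.712  -0.0552  0.125 ] zpct [0.115 0.117 0.118] ((707.691467285
[... 163 characters left out ...]
] zpct [0.106 0.108 0.109] ((599.4341430664062, 234.5410614013672), (435.72113037109375, 57.879241943359375), 66.76510620117188)
scene red [246 234  27  23 352] [258.7 245.2] depth mean [0.6304 0.007  0.1061] zpct [0.104 0.106 0.108] ((630.7791748046875, 5.743099212646484), (32.819969177246094, 34.7993278503418), 25.417165756225586)
   pad top 346 ((630.7791748046875, 5.743099212646484), (32.819969177246094, 34.7993278503418), 25.417165756225586) [0.6306 0.0069 0.1063] z 0.10641614765968554
scene red [265 254  72  52 647] [301.7 280.7] depth mean [0.5909 0.0891 0.0863] zpct [0.073 0.083 0.085] ((620.1517333984375, 221.6730194091797), (432.4253234863281, 96.80625915527344), 78.13569641113281)
```

```bash
sleep 2; ls pics
```

```text
crop_scene.png
crop_top.png
scene0.png
top0.png
```

Run:
```python
from h import *
pts={}
for n in("top","scene"):
    f=np.load(n+"0.npz");im,D=f['im'],f['d'];H=hsv(im)
    Y=(abs(H[...,0]-23)<7)&(H[...,1]>140)&(H[...,2]>120);Rd=((H[...,0]<8)|(H[...,0]>172))&(H[...,1]>150)&(H[...,2]>60)
    seed=dict(top=((310,251),(341,191),(380,144)),scene=((330,244),(258,242),(198,229)))[n]
    for nm,m,sd,z in(("rib",Y,seed[0],.106),("pad",Rd,seed[1],.105),("cap",Y,seed[2],.115)):
        for mm,s,ce in comps(m):
            if mm[sd[1],sd[0]]:
                if nm=="pad": 
                    v,u=np.nonzero(mm);P=depthpts(n,np.c_[u,v],D);k=P[:,2]>.1;u,v=u[k],v[k]
                else: v,u=np.nonzero(mm)
                W=plane(n,np.c_[u,v],z)
                r=cv2.minAreaRect(np.float32(W[:,:2]*1000));print(n,nm,W.mean(0).round(4),np.round(r[0],1),np.round(r[1],1),round(r[2],1));pts[n,nm]=np.array(r[0])/1000
    d=pts[n,"pad"]-pts[n,"rib"];yaw=np.arctan2(d[1],d[0])-np.arctan2(-95,73)
    print("dist",np.hypot(*d),"exp",np.hypot(73,95)/1e3,"yaw",np.degrees(yaw),yaw)
    # socket etc by depth
    if n=="top":
        for uv in((238,317),(197,185),(216,252),(378,150)):print(uv,plane(n,[uv],.01).round(3))
    # points above 40mm near the stand
    if n=="top":
        v,u=np.mgrid[0:480,0:640];P=depthpts(n,np.c_[u.ravel(),v.ravel()],D).reshape(480,640,3)
        sel=(P[...,2]>.03)&(abs(P[...,0]-.6)<.25)&(abs(P[...,1]-.05)<.25)&(D>0)
        for mm,s,ce in comps(sel,100):
            r=cv2.minAreaRect(np.float32(P[mm][:,:2]*1000));print("high",s,np.round(r[0],1),np.round(r[1],1),round(r[2],1),P[mm][:,2].max())
```

```text
top rib [0.5225 0.0578 0.106 ] [522.5  57.8] [10.1 66.4] 26.5
top pad [0.6293 0.0061 0.105 ] [629.2   6.2] [30.5 32.3] 25.5
top cap [ 0.7114 -0.0616  0.115 ] [710.8 -61.2] [19.7 19.2] 0.4
dist 0.11845389483160897 exp 0.11980818002123228 yaw 26.667729631753872 0.46543968610576003
(238, 317) [[0.406 0.191 0.01 ]]
(197, 185) [[0.656 0.28  0.01 ]]
(216, 252) [[0.527 0.238 0.01 ]]
(378, 150) [[ 0.732 -0.068  0.01 ]]
high [ 219  117  104  110 6419] [670.2 133.2] [156.7 136.1] 26.6 0.08624231166645491
high [362 138  30  33 770] [708.7 -59.9] [52.1 49.2] 64.8 0.11969391385965666
high [ 260  179  104  130 7497] [530.2  36.7] [190.8 183.3] 26.8 0.11018851470240065
high [228 308  18  18 174] [406.5 191.3] [30.9 30.5] 76.8 0.041970497361662806
high [414 329  37  11 182] [ 382.9 -166.3] [66.5 11.7] 83.5 0.03624398308742216
scene rib [0.5225 0.057  0.106 ] [522.7  56.6] [12.2 69.4] 26.6
scene pad [0.6304 0.0059 0.105 ] [630.6   6.1] [33.4 35.4] 26.5
scene cap [ 0.7119 -0.0634  0.115 ] [712.1 -63.6] [22.1 23.8] 17.8
dist 0.11919375194482251 exp 0.11980818002123228 yaw 27.35637985392421 0.47745889987722284
```

View pics/crop_top.png

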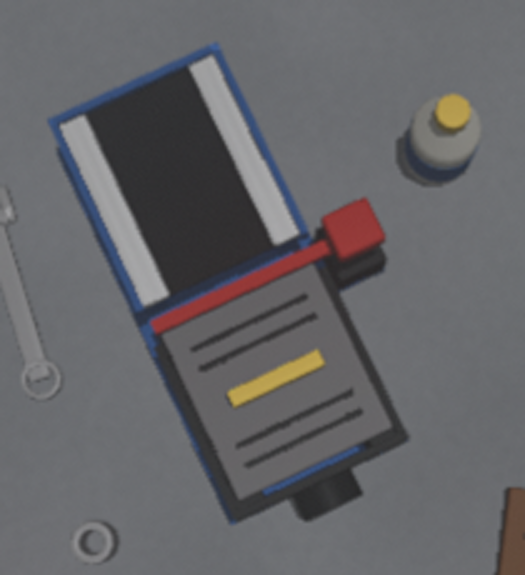

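The crop shows the grey lid with its yellow rib at crop (276,377), and the red bar right in front of it leading to the pad at (353,228). That confirms the choice. The rib-to-pad distance is 118–119 mm against 120 expected, and the yaw is about 26.7°. Now I'll work out the tool-axis shifts for tool x along the stand's +x, fingers shut.

```bash
cat >> h.py <<'E'
from scipy.spatial.transform import Rotation as Ro
YAW=np.radians(26.7);RIB=np.array([.5226,.0572]);C=RIB+.084*np.array([np.cos(YAW),np.sin(YAW)])
def st2w(x,y):return C+np.array([[np.cos(YAW),-np.sin(YAW)],[np.sin(YAW),np.cos(YAW)]])@[x,y]
def show(target=None,z=None):
    from rig import telemetry
    s=telemetry.sense();R=Ro.from_rotvec(s['orientation']).as_matrix();p=np.array(s['ee_pos'])
    yaw=np.arctan2(R[1,0],R[0,0]);c,sn=np.cos(YAW),np.sin(YAW)
    print("t",s['time'],"p",p.round(4),"in stand",(np.array([[c,sn],[-sn,c]])@(p[:2]-C)).round(4),"yawdeg",np.degrees(yaw).round(2),"turn to stand",-(YAW-yaw),"F",np.round(s['contact_force'],1),"w",s['width'],"q",np.round(s['qpos'],2))
    if target is not None: print("shift",(R.T@(np.r_[target,z]-p)).round(4))
E
python3 - <<'E'
from h import *
print(C,st2w(-.011,-.095))
show([.630,.006],.15)
E
```

```text
[0.5976432 0.0949428] [0.63050142 0.00513001]
t 0.1 p [0.2163 0.5858 0.2306] in stand [-0.1201  0.6099] yawdeg 69.73 turn to stand 0.7510373017342621 F [-0.5 -0.  -0.6] w 1.0003223200217253 q [ 1.2   0.42  1.63 -0.    1.09 -0.02]
shift [-0.4005  0.5889  0.0812]
```

```bash
python3 -m inch '[[1,-0.03,0.04,0,0.05],[1,-0.06,0.08,0,0.1],[1,-0.09,0.125,0,0.2],[1,-0.12,0.17,0,0.3],[1,-0.15,0.215,0,0.4],[1,-0.18,0.26,0,0.5],[1,-0.21,0.305,0,0.6],[1,-0.24,0.35,0,0.7],[1,-0.27,0.395,0.01,0.751],[1,-0.30,0.44,0.02,0.751],[1,-0.33,0.485,0.03,0.751],[1,-0.36,0.53,0.04,0.751],[1,-0.385,0.565,0.06,0.751],[1,-0.4005,0.589,0.081,0.751],[1,-0.4005,0.589,0.081,0.751],[1,-0.4005,0.589,0.081,0.751]]' 60
python3 - <<'E'
from h import *
show([.630,.006],.107)
E
```

```text
time: 2.1
ee_pos: [0.6297, 0.007, 0.1503]
orientation: [-3.056, -0.725, 0.001]
contact_force: [-0.4, 0.6, 0.2]
width: -0.001
t 2.1 p [0.6297 0.007  0.1503] in stand [-0.0108 -0.093 ] yawdeg 26.69 turn to stand -0.00011837877344833547 F [-0.4  0.6  0.2] w -0.0008570297713905639 q [-0.01  0.53  1.67  0.    0.94 -0.47]
shift [-0.0002  0.001   0.0433]
```

```bash
python3 -m inch '[[1,0,0.001,0.015,0],[1,0,0.001,0.03,0],[1,0,0.001,0.04,0],[1,0,0.001,0.044,0],[1,0,0.001,0.047,0],[1,0,0.001,0.05,0],[1,0,0.001,0.05,0]]'
python3 - <<'E'
from h import *
show()
from rig import get_image
im,d=get_image("scene");cv2.imwrite("pics/s1.png",cv2.resize(im[150:400,180:430,::-1],None,fx=2.4,fy=2.4))
E
```

```text
time: 2.98
ee_pos: [0.6311, 0.0056, 0.1004]
orientation: [3.056, 0.725, 0.002]
contact_force: [-0.3, -0.4, -0.5]
width: 0.002
t 2.975 p [0.6311 0.0056 0.1004] in stand [-0.0103 -0.0949] yawdeg 26.7 turn to stand 3.503868180576575e-05 F [-0.3 -0.4 -0.5] w 0.0023160626594521242 q [-0.01  0.6   1.69 -0.    0.85 -0.48]
```

View pics/s1.png

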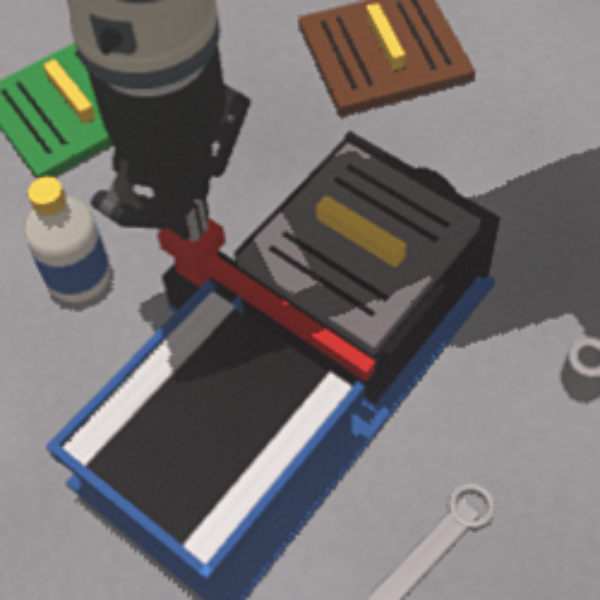

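The shut fingers stand on the middle of the red pad at about (197,240), clear of the bottle at (68,240). The bar is still up. I'll keep pressing, using the force to find the stop.

```bash
python3 -m inch '[[1,0,0,0.001,0],[1,0,0,0.002,0],[1,0,0,0.003,0],[1,0,0,0.004,0],[1,0,0,0.004,0]]'; python3 -m inch '[[1,0,0,0.001,0],[1,0,0,0.001,0]]'
```

```text
time: 3.65
ee_pos: [0.6313, 0.0055, 0.0965]
orientation: [3.056, 0.725, 0.002]
contact_force: [1.6, -0.9, 4.0]
width: 0.002
time: 3.9
ee_pos: [0.6312, 0.0055, 0.0954]
orientation: [3.056, 0.725, 0.002]
contact_force: [3.0, -1.1, 3.5]
width: 0.004
```

```bash
python3 -m inch '[[1,0,0,0.001,0],[1,0,0,0.001,0]]'; python3 -m inch '[[1,0,0,0.001,0],[1,0,0,0.001,0]]'
```

```text
time: 4.15
ee_pos: [0.6312, 0.0055, 0.095]
orientation: [3.056, 0.725, 0.002]
contact_force: [0.5, -1.8, 9.3]
width: 0.004
time: 4.4
ee_pos: [0.6313, 0.0056, 0.095]
orientation: [3.056, 0.725, 0.002]
contact_force: [-1.3, -1.2, 15.5]
width: -0.0
```

The stop is reached: z holds at 95.0 mm, 10 mm below 105, while the force rises past 5 N. I'll lift off and look.

```bash
python3 -m inch '[[1,0,0,-0.015,0],[1,0,0,-0.04,0],[1,0,0,-0.06,0],[1,0,0,-0.06,0]]'
python3 - <<'E'
from h import *
from rig import get_image
im,d=get_image("scene");cv2.imwrite("pics/s2.png",cv2.resize(im[150:400,180:430,::-1],None,fx=2.4,fy=2.4))
t=st2w(-.125,0);print(t);show(t,.155)
E
```

```text
time: 4.9
ee_pos: [0.6315, 0.0057, 0.1549]
orientation: [3.056, 0.725, 0.004]
contact_force: [-0.4, -0.1, -0.6]
width: 0.002
[0.48597177 0.03877792]
t 4.95 p [0.6308 0.0057 0.1537] in stand [-0.0105 -0.0946] yawdeg 26.71 turn to stand 0.000101580867939155 F [-0.5  0.7 -0.5] w 0.0008931201818972274 q [-0.01  0.52  1.67  0.    0.95 -0.48]
shift [-0.1145 -0.0946 -0.0014]
```

View pics/s2.png

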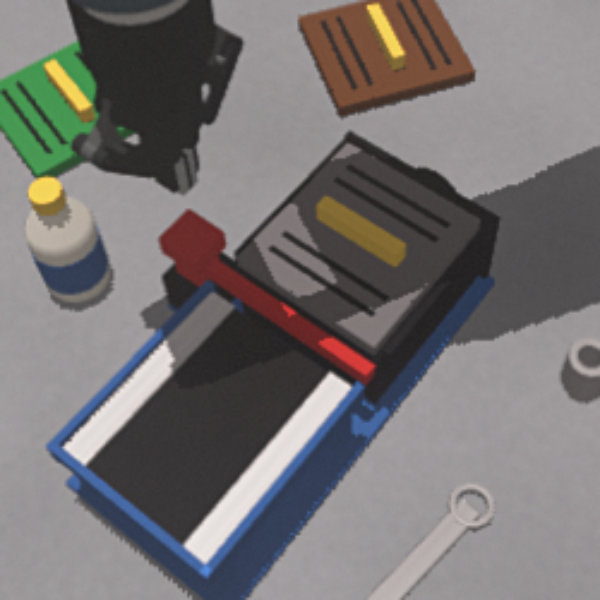

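The bar and pad at (192,240) look no lower than before, which disagrees with the force reading. I'll measure the pad height.

Run:
```python
from h import *
from rig import get_image
for n in("scene","top"):
    im,D=get_image(n);np.savez(n+"1.npz",im=im,d=D)
    cv2.imwrite(f"pics/{n}3.png",cv2.resize(im[170:330,180:340,::-1] if n=="scene" else im[150:310,240:400,::-1],None,fx=3.5,fy=3.5))
    for k in(0,1):
        f=np.load(f"{n}{k}.npz");im,D=f['im'],f['d'];H=hsv(im)
        Rd=((H[...,0]<8)|(H[...,0]>172))&(H[...,1]>130)&(H[...,2]>40)
        v,u=np.nonzero(Rd);P=depthpts(n,np.c_[u,v],D)
        d=P[:,:2]-C;c,s=np.cos(YAW),np.sin(YAW);x=d@[c,s];y=d@[-s,c]
        pad=(abs(x+.011)<.012)&(abs(y+.095)<.012);bar=(abs(x+.011)<.02)&(abs(y)<.05)
        print(n,k,"pad z",pad.sum(),np.percentile(P[pad,2],[10,50,90]) if pad.any() else 0,"bar z",bar.sum(),np.percentile(P[bar,2],[10,50,90]) if bar.any() else 0)
```

```text
scene 0 pad z 240 [0.06108817 0.10621965 0.10774879] bar z 528 [0.07370785 0.08282469 0.08463303]
scene 1 pad z 211 [0.05915001 0.09656168 0.09785625] bar z 514 [0.064122   0.07293287 0.07478868]
top 0 pad z 184 [0.10262377 0.10465306 0.1068558 ] bar z 302 [0.07959101 0.08172134 0.08412282]
top 1 pad z 0 0 bar z 71 [0.06996174 0.07210463 0.07418967]
```

View pics/scene3.png

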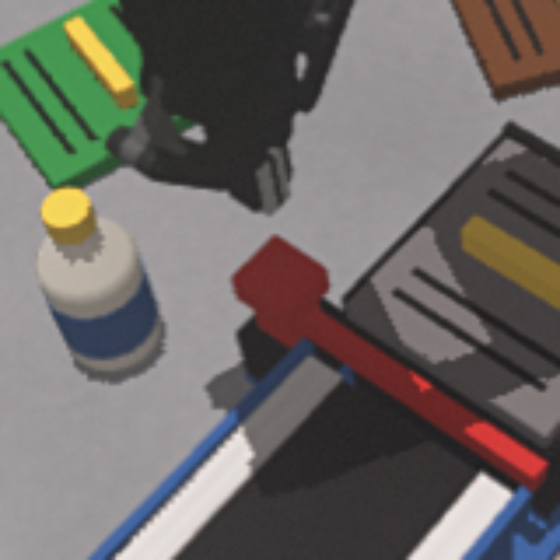

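Depth in both views agrees: the pad and bar are down 9.7 mm, with the bar at 72–73 mm, below the 75 mm rails. So the tab is pressed, and the impression from the picture was wrong. Now behind the rib.

```bash
python3 -m inch '[[1,-0.03,-0.025,0,0],[1,-0.065,-0.055,0,0],[1,-0.1,-0.08,0,0],[1,-0.1145,-0.0946,0,0],[1,-0.1145,-0.0946,0.02,0],[1,-0.1145,-0.0946,0.04,0],[1,-0.1145,-0.0946,0.052,0],[1,-0.1145,-0.0946,0.058,0],[1,-0.1145,-0.0946,0.058,0]]'
python3 - <<'E'
from h import *
from rig import get_image
im,d=get_image("scene");cv2.imwrite("pics/s4.png",cv2.resize(im[150:400,180:430,::-1],None,fx=2.4,fy=2.4))
show()
E
```

```text
time: 6.18
ee_pos: [0.4857, 0.0387, 0.0949]
orientation: [-3.057, -0.725, 0.001]
contact_force: [-0.3, 0.2, 0.4]
width: -0.001
t 6.225 p [0.4861 0.0387 0.0954] in stand [-1.249e-01 -1.000e-04] yawdeg 26.7 turn to stand -8.225378062437505e-05 F [0.4 0.4 0.3] w 0.0013615674526092213 q [ 0.05  0.44  2.02  0.    0.68 -0.41]
```

View pics/s4.png

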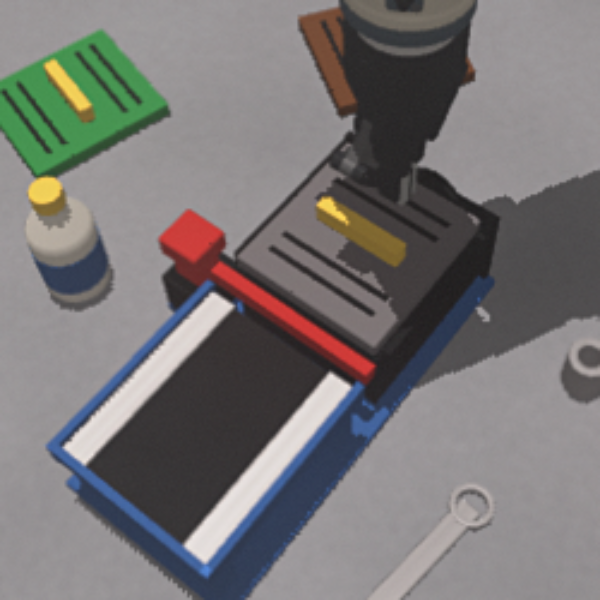

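The fingers at (405,190) stand behind the rib's -x face, just above the lid and not touching it. First a slow contact push.

```bash
python3 -m inch '[[1,0.006,0,0,0],[1,0.012,0,0,0],[1,0.018,0,0,0],[1,0.023,0,0,0],[1,0.028,0,0,0],[1,0.034,0,0,0],[1,0.04,0,0,0],[1,0.046,0,0,0]]'
python3 - <<'E'
from h import *
show()
E
```

```text
time: 7.22
ee_pos: [0.5274, 0.0595, 0.0953]
orientation: [3.057, 0.725, -0.0]
contact_force: [-3.2, -1.3, 2.6]
width: 0.003
t 7.225 p [0.5274 0.0595 0.0953] in stand [-0.0787 -0.0001] yawdeg 26.7 turn to stand -4.0704254230472525e-05 F [-3.2 -1.3  2.6] w 0.0026150185496377236 q [ 0.09  0.49  1.92 -0.    0.73 -0.38]
```

The push force is about 3.5 N and the lid is sliding. Continuing.

```bash
python3 -m inch '[[1,0.007,0,0,0],[1,0.015,0,0,0],[1,0.023,0,0,0],[1,0.031,0,0,0],[1,0.039,0,0,0],[1,0.047,0,0,0],[1,0.055,0,0,0],[1,0.063,0,0,0],[1,0.071,0,0,0],[1,0.079,0,0,0],[1,0.087,0,0,0],[1,0.095,0,0,0],[1,0.102,0,0,0],[1,0.108,0,0,0],[1,0.112,0,0,0],[1,0.112,0,0,0]]'
python3 - <<'E'
from h import *
show()
from rig import get_image
im,d=get_image("scene");cv2.imwrite("pics/s5.png",cv2.resize(im[150:400,180:430,::-1],None,fx=2.4,fy=2.4))
E
```

```text
time: 9.22
ee_pos: [0.6276, 0.1099, 0.0953]
orientation: [-3.057, -0.725, -0.002]
contact_force: [0.1, -0.5, 0.4]
width: 0.004
t 9.225 p [0.6276 0.1099 0.0953] in stand [ 0.0335 -0.0001] yawdeg 26.7 turn to stand 3.2155403914713165e-05 F [ 0.1 -0.5  0.4] w 0.004214179335963868 q [ 0.15  0.61  1.68  0.    0.85 -0.31]
```

View pics/s5.png

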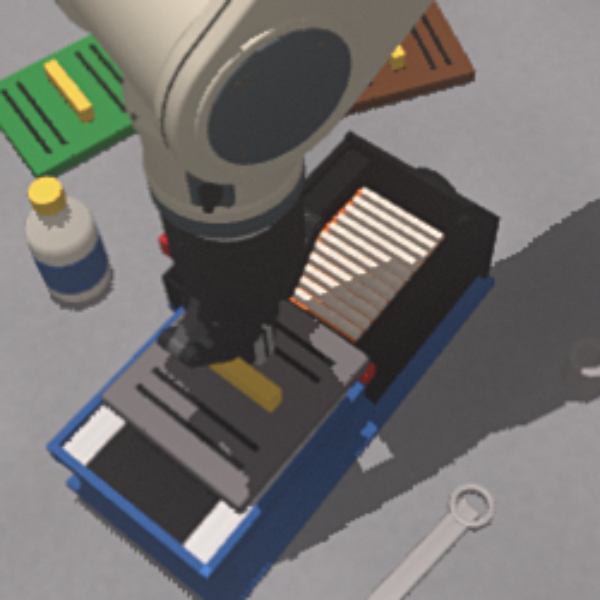

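The filter at (370,265) is uncovered and the lid is on the shelf, rib at (245,383). Its centre should be at about 53 mm, so I'll push another 14 mm for margin, then back off and rise.

```bash
python3 -m inch '[[1,0.004,0,0,0],[1,0.008,0,0,0],[1,0.011,0,0,0],[1,0.014,0,0,0],[1,0.014,0,0,0]]'; python3 -m inch '[[1,-0.01,0,0,0],[1,-0.02,0,0,0],[1,-0.02,0,-0.03,0],[1,-0.02,0,-0.08,0],[1,-0.05,0,-0.13,0],[1,-0.1,-0.03,-0.15,0],[1,-0.15,-0.09,-0.15,0],[1,-0.2,-0.15,-0.15,0],[1,-0.2,-0.2,-0.15,0],[1,-0.2,-0.2,-0.15,0],[1,-0.2,-0.2,-0.15,0]]'
python3 - <<'E'
from h import *
from rig import get_image
show()
for n in("scene","top"):
    im,D=get_image(n);np.savez(n+"2.npz",im=im,d=D);cv2.imwrite(f"pics/{n}6.png",im[:,:,::-1])
    H=hsv(im);c,s=np.cos(YAW),np.sin(YAW)
    Y=(abs(H[...,0]-23)<8)&(H[...,1]>130)&(H[...,2]>60)
    for mm,st,ce in comps(Y,60):
        v,u=np.nonzero(mm);W=plane(n,np.c_[u,v],.106);r=cv2.minAreaRect(np.float32(W[:,:2]*1000));d=np.array(r[0])/1000-C
        if abs(d@[-s,c])<.05 and abs(d@[c,s])<.15: print(n,"rib stand",d@[c,s],d@[-s,c],np.round(r[1],1),r[2])
    v,u=np.mgrid[0:480,0:640];P=depthpts(n,np.c_[u.ravel(),v.ravel()],D);d=P[:,:2]-C;x=d@[c,s];y=d@[-s,c]
    k=(abs(x+.011)<.012)&(abs(y+.095)<.012)&(D.ravel()>0)&(P[:,2]>.08);print("pad z",np.median(P[k,2]))
    k=(x>.09)&(x<.115)&(abs(y)<.05)&(D.ravel()>0);print("lid fwd z",np.median(P[k,2]));k=(x>.02)&(x<.05)&(abs(y)<.05)&(D.ravel()>0);print("lid rear z",np.median(P[k,2]))
E
```

```text
time: 9.9
ee_pos: [0.6401, 0.1162, 0.0953]
orientation: [-3.057, -0.725, -0.001]
contact_force: [-0.7, 0.0, -0.0]
width: 0.002
time: 11.28
ee_pos: [0.3707, 0.205, 0.2455]
orientation: [3.056, 0.729, 0.001]
contact_force: [0.2, 0.4, 0.2]
width: -0.001
t 11.275 p [0.3707 0.205  0.2455] in stand [-0.1533  0.2003] yawdeg 26.82 turn to stand 0.0021278004509285298 F [0.2 0.4 0.2] w -0.0009245001296841305 q [ 0.48  0.1   2.04 -0.    1.    0.01]
scene rib stand 0.06673736254594079 0.0013879643349068826 [15.3 74. ] 25.902938842773438
pad z 0.09682832137886177
lid fwd z 0.09098674118402383
lid rear z 0.09087737402489976
top rib stand 0.06489935328829273 0.0004331589777474313 [11.4 68.3] 25.640108108520508
pad z 0.09484420306396957
lid fwd z 0.08943549452291866
lid rear z 0.08933877221103892
```

View pics/scene6.png

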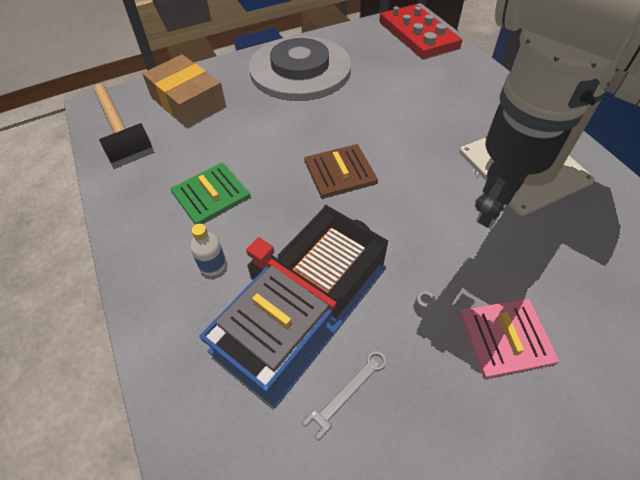

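View pics/top6.png

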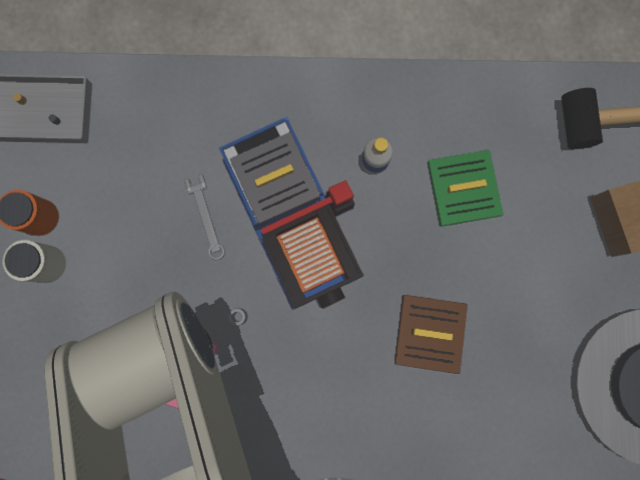

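The lid lies flat on the shelf, with the rib at scene (272,309) and top (274,176). The filter is fully open, the tab is down, and the bottle, socket and wrench are at their first pixels. The arm is clear, so I'm handing in.

```bash
python3 -c "
from rig import job
print(job.finish_job())"
```

```text
the job is handed in; nothing more can be done
None
```

The filter box is open and the job is handed in at about 11.4 s; no verdict was reported. I pressed the red tab onto its stop with shut fingers, then pushed the grey lid by its yellow rib onto the rubber shelf, backed off and rose clear.

Last checks:
- **Lid:** its centre is 65–67 mm to +x of the stand's centre (allowed 42–93) and within 1.5 mm of the middle line. The top face measures 89–91 mm at both front and rear, so it is flat with its underside at about 75 mm.
- **Tab:** the pad is about 9.7 mm down from its first measured height.
- **Bottle, socket, wrench:** they appear unmoved in both pictures; I judged this by eye and did not re-measure them.
- **Robot:** the force reading is about 0 N and the arm is well away from everything.

**Disagreement:** after the press, the tab looked unmoved in a crop. Depth readings showed the pad and the catch bar had sunk 9.7 mm, matching the force rise at the stop, so I went on. The two cameras also differ by about 2 mm in height and lid position, which is within the calibration.

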